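# Put four wooden toys back on their own boards

### The arm

A 6-joint arm with a two-finger parallel gripper is mounted at the origin on the work surface. World frame = base frame: x ahead of the robot, y to its left, z up, the work surface at z = 0. Lengths are in m, angles in rad, forces in N, time in s.
With the tool pointing down it reaches from about 0.3 to 0.775 m from the base axis. Payload 14.6 kg.
Tool frame: the origin (TCP) lies at the very end of the fingers, on their centre line; the grasp point (between the pads) lies 19 mm behind it; z points along the fingers, y is the line along which they close (so a half turn about z gives the same grasp; the last joint's range is limited). The gripper opens to 85 mm and grips with 20 to 120 N. Pads are 22 mm wide; open, the fingers measure 114 mm over their backs; the gripper's body (76 mm by 85 mm) begins 54 mm behind the grasp point. The pads swing forward as they close: fully open they stand 13 mm farther back than shut.
Start: joints at [-1.223, 0.3, 1.521, -0, 1.321, -0.067], TCP at [0.222, -0.503, 0.231] pointing down, gripper open.
Joint ranges: [-3.03, 3.03], [-0.79, 2.21], [0.23, 2.52], [-1.04, 4.18], [0, 3.07], [-2.55, 2.55]. Speed limits (rad/s): [2.22, 2.22, 2.57, 3.14, 3.14, 3.14].

### API

Orientations are given as a unit quaternion [w, x, y, z].
In Python, from plant import arm gives the robot as it stands.
- The arm moves only by the shell command python3 -m crank 'ROWS' [FORCE]. ROWS is JSON, a list of rows, each a list of 5 numbers: the finger opening in cm, from 0 to 8.54, then the shift along the tool's x, y, z in cm, then the turn about the tool's z in degrees. A call has 1 to 8 rows; each row shifts and turns the commanded pose from where the row before left it, along the tool's axes as they then stand; what a row does not reach is not made up. A row lasts 1/8 s, in which the tool goes at most 62.5 mm and 10.7 degrees, less where a joint would pass 70% of its speed; a pose out of reach is approached as far as the arm can. A call is refused whole if a number of a shift passes 6.25 or a number of a turn 10.7, either way. A call with a gripper value outside its range is refused whole. The fingers move at their own pace and stop on an object; FORCE is the grip in N (left out, the last holds). Time passes only in rows, so rows that do not move let the fingers close. It gives the time, the measured TCP pose, the force, the opening and the grip force at its end, in the units of the state.
- arm.get_obs(): the state, without advancing time (a new reading comes with each control period).
- arm.snapshot(name): name is "scene" or "side" or "wrist"; returns the picture (400x640x3 uint8, blue, green, red); there is no depth.
- arm.camera_params(name): a dict with "K" (3x3 intrinsics, pixels), "world_from_camera" (4x4, takes a point from camera to world coordinates). Camera axes: x right, y down, z forward; pixel columns grow to the right and rows downward; lengths in m; the calibration is good to about 2 mm. A picture is of the moment at which its call begins: read the wrist's pose just before it. camera_params takes no time and is no camera call; for the wrist camera it gives the pose at the moment of the call.
- arm.sign_off(): hands the job in; it is judged then, once.
The state is a dict: "clock": time; "joint_pos": joint angles; "qd": joint speeds; "joint_efforts": joint torques, N m; "tcp_pos": TCP position; "tool_rot": TCP orientation; "contact_force": force on the tool from outside, world axes, zero at the start; "ft_torque": the same for the moment, N m; "finger_gap": finger opening in m; "gripper_force": force on a finger pad.
Only numpy, scipy, OpenCV 4.12 (cv2) and the standard library are available. Lean on these libraries where they do the work, as an engineer would, in place of code of your own. Each camera call takes 0.05 s, during which the arm holds its last target. There are 200 camera calls.

### The job

The four finished wooden toys have been put on one another's boards: swap them round, parking on the empty black mat where you need to, until each stands in the middle of the board cut to the shape of its foot (doll on the round one, house on the square one, van on the long one, tugboat on the boat-shaped one). Line the van and the tugboat up lengthwise with their boards, either way round. Never tip a toy over, and leave the glue bottle standing where it is.

Things in the scene. Friction and masses are not known exactly. Their poses are not given: they have to be found in the camera images.
- doll: turned wooden peg doll, pale wood: upright cylinder 38 mm diameter, straight-sided to 44 mm, with a ball head on top (28 mm diameter), 74 mm tall in all, about 60 g. Belongs on the round board. Origin: centre of its underside, z up. Grip it across the cylinder, any yaw.
- house: pale wooden toy house, foot 52 x 52 mm square, plain vertical walls to 44 mm, then a dark 45 degree gable roof with its ridge along its x axis, 69 mm tall, about 110 g. Belongs on the square board. Origin: centre of its underside, z up. Grip it across the eaves walls (its y direction, 52 mm).
- van: pale wooden toy van, 100 mm long along its x axis (windscreen end at -x), 44 mm wide along y (52 mm over the four dark wheels, which are fixed, do not roll, and reach 26 mm high at 32 mm either side of the middle), flat roof 62 mm high from x = -22 mm to the tail, bonnet 34 mm high ahead of it, about 130 g. Belongs on the long rectangular board. Origin: centre of its underside, z up. Grip it at the middle of its length across its width (44 mm), above or between the wheels.
- tug: pale wooden toy tugboat: hull 96 mm long along its x axis (pointed bow at +x), 50 mm wide, 26 mm high; on it a cabin 44 mm long by 30 mm wide (y) from 26 to 70 mm height, centred 10 mm aft (x = -10 mm); a short dark funnel on top, 18 mm diameter, to 82 mm. About 130 g. Belongs on the boat-shaped board. Origin: centre of the hull's underside, z up. Grip it across the cabin (30 mm).
- board_round: fixed round board of darker wood, 120 mm diameter, 8 mm thick; place of the doll. Origin: centre of its underside; its top lies 8 mm higher.
- board_square: fixed square board of darker wood, 112 x 112 mm, 8 mm thick; place of the house. Origin: centre of its underside; its top lies 8 mm higher.
- board_long: fixed rectangular board of darker wood, 150 mm long along its x axis, 72 mm wide, 8 mm thick; place of the van. Origin: centre of its underside; its top lies 8 mm higher.
- board_boat: fixed boat-shaped board of darker wood, 150 mm long along its x axis (pointed end at +x, flat end at -x), 86 mm wide, 8 mm thick; place of the tugboat. Origin: middle of its length and width, on its underside; its top lies 8 mm higher.
- mat: fixed black rubber mat, 130 x 110 mm, 3 mm thick, empty at the start: the free spot for parking a toy. Origin: centre of its underside.
- bottle: white glue bottle standing to the left of the work, 54 mm diameter, 140 mm tall, not part of the job; origin: centre of its underside.
Not all that is in view belongs to the job. What is shaped like the tug but purple is not meant.

How it is judged:
By the outcome, as a careful person would: the job done as asked, in the order asked, and still so for the second after the job is handed in, with the robot touching nothing.
It also fails if it takes over 120 s, if anything falls off the work surface, if the arm or the gripper's body presses on something with over 40 N, if the wrist force passes 120 N, or if a joint passes its speed limit or range.

## Working session

There is one attempt and no reset: what is moved stays moved. The work goes in short steps, Python scripts to look and compute and a shell command to move; the robot and the scene stay as the last step left them, time stands still between calls to the robot, and variables do not carry over. Pictures are saved under pics/ and viewed, at most 14 in all, crops included, and the job is handed in when it is done.

```bash
ls; mkdir -p pics; python3 - <<'E'
from plant import arm
import cv2
print(arm.get_obs())
for n in("scene","side"):
    cv2.imwrite(f"pics/{n}0.png",arm.snapshot(n)); p=arm.camera_params(n); print(n,p)
E
```

```text
pics
{'clock': 0.0, 'joint_pos': array([-1.22260067e+00,  3.00460336e-01,  1.52155046e+00,  3.92431197e-05,
        1.32075132e+00, -6.66300006e-02]), 'qd': array([ 0.00071028, -0.00079442, -0.00073423,  0.00028457,  0.00089371,
       -0.00108714]), 'joint_efforts': array([-1.54947415e-03, -5.43502343e+01, -3.61789584e+01, -1.12761024e-04,
        4.02244172e-03, -1.04613645e-05]), 'tcp_pos': array([ 0.22157771, -0.503137  ,  0.23074018]), 'tool_rot': array([-5.81613506e-04,  9.78567797e-01,  2.05924076e-01, -6.32280222e-05]), 'contact_force': array([0.24555258, 0.66451269, 0.56139119]), 'ft_torque': array([-0.00751802, -0.00107125,  0.03024561]), 'gripper_force': 0.0, 'finger_gap': 0.08551225173669362}
scene {'K': array([[463.83183794,   0.        , 320.95991668],
       [  0.        , 463.83183794, 202.27345834],
       [  0.        ,   0.        ,   1.        ]]), 'world_from_camera': array([[-0.64001443,  0.43152479, -0.635742  ,  1.3538204 ],
       [ 0.76830443,  0.36962114, -0.52257872,  0.6995903 ],
       [ 0.00947801, -0.82290131, -0.56810527,  0.81833504],
       [ 0.        ,  0.        ,  0.        ,  1.        ]])}
side {'K': array([[404.65190898,   0.        , 324.99238685],
       [  0.        , 404.65190898, 203.18052265],
       [  0.        ,   0.        ,   1.        ]]), 'world_from_camera': array([[-0.99166448, -0.0890742 ,  0.0930986 ,  0.33274739],
       [-0.12883823,  0.67705729, -0.72456479,  0.86308217],
       [ 0.00150694, -0.73051982, -0.68288983,  0.88512848],
       [ 0.        ,  0.        ,  0.        ,  1.        ]])}
```

View pics/scene0.png

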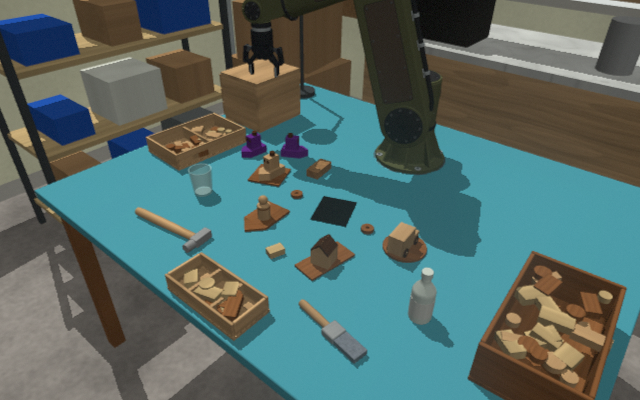

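View pics/side0.png

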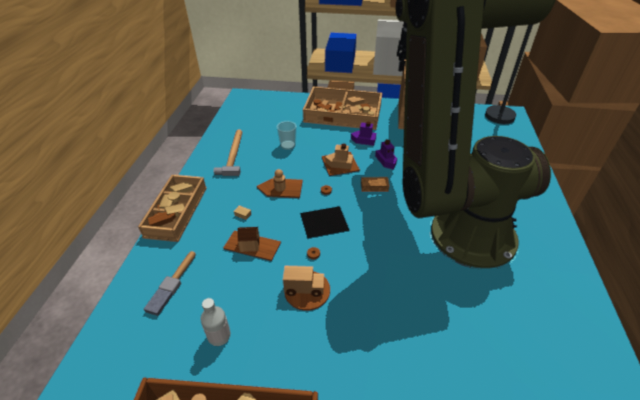

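The scene shows the van on the round board (405,248), the house on the long one (325,258), the doll on the boat-shaped one (266,215) and the tug on the square one (270,175). The mat is empty at (333,211), and the bottle's base is near (423,318). The side view agrees with this. Next I'll get rough positions and the wrist camera's pose.

```bash
cat > h.py <<'E'
from plant import arm
import numpy as np, cv2
from scipy.spatial.transform import Rotation as R
def ray(p,uv,z):
    K,T=p["K"],p["world_from_camera"]
    d=T[:3,:3]@np.linalg.inv(K)@np.array([uv[0],uv[1],1.]); o=T[:3,3]
    return (o+d*(z-o[2])/d[2])
def tri(pa,a,pb,b):
    A=[];B=[]
    for p,uv in((pa,a),(pb,b)):
        T=p["world_from_camera"]; d=T[:3,:3]@np.linalg.inv(p["K"])@np.array([*uv,1.]); d/=np.linalg.norm(d)
        M=np.eye(3)-np.outer(d,d); A.append(M);B.append(M@T[:3,3])
    return np.linalg.lstsq(np.vstack(A),np.hstack(B),rcond=None)[0]
def proj(p,X):
    T=p["world_from_camera"]; c=T[:3,:3].T@(np.asarray(X)-T[:3,3]); q=p["K"]@c; return q[:2]/q[2]
def toolrot():
    q=arm.get_obs()["tool_rot"]; return R.from_quat(q[[1,2,3,0]]).as_matrix()
def delta(target,ydeg=None):
    "tool shift in cm for a world TCP target; turn in deg so tool y lies along world angle ydeg (mod 180)"
    o=arm.get_obs(); M=toolrot(); d=M.T@(np.asarray(target)-o["tcp_pos"])*100
    t=None
    if ydeg is not None:
        c=np.degrees(np.arctan2(M[1,1],M[0,1])); t=-((ydeg-c+90)%180-90)
    print("tcp",o["tcp_pos"].round(4),"shift cm",d.round(2),"turn",t,"j6",o["joint_pos"][5].round(2),"t",round(o["clock"],2))
E
python3 - <<'E'
from h import *
s,d=arm.camera_params("scene"),arm.camera_params("side")
for n,a,b in[("mat",(333,211),(325,221)),("round",(405,248),(308,291)),("long",(325,258),(252,244)),("boat",(266,215),(281,187)),("square",(270,175),(341,163)),("bottle",(423,318),(217,338))]:
    print(n,ray(s,a,.008).round(3),ray(d,b,.008).round(3))
w=arm.camera_params("wrist"); print(w["K"]); T=w["world_from_camera"]; M=toolrot(); print("cam in tool",M.T@(T[:3,3]-arm.get_obs()["tcp_pos"]),(M.T@T[:3,:3]).round(3)); print(M.round(3))
delta([.46,0,.33],90)
E
```

```text
mat [0.459 0.011 0.008] [0.442 0.011 0.008]
round [0.466 0.265 0.008] [0.453 0.267 0.008]
long [0.638 0.127 0.008] [0.638 0.129 0.008]
boat [ 0.603 -0.127  0.008] [ 0.607 -0.126  0.008]
square [ 0.434 -0.279  0.008] [ 0.423 -0.282  0.008]
bottle [0.651 0.425 0.008] [0.643 0.423 0.008]
[[282.88822484   0.         319.44938162]
 [  0.         282.88822484 203.13945587]
 [  0.           0.           1.        ]]
cam in tool [ 0.07356626 -0.00073071 -0.14161574] [[-0.001 -0.959 -0.282]
 [ 1.    -0.001 -0.   ]
 [ 0.    -0.282  0.959]]
[[ 0.915  0.403 -0.   ]
 [ 0.403 -0.915  0.001]
 [ 0.    -0.001 -1.   ]]
tcp [ 0.2216 -0.5031  0.2308] shift cm [ 42.1  -36.45  -9.88] turn 23.76756627906792 j6 -0.07 t 0.1
```

```bash
python3 -m crank '[[8.5,0,0,-3,8],[8.5,0,0,-3,8],[8.5,0,0,-3,7.8],[8.5,2.8,-5.4,0,0],[8.5,2.8,-5.4,0,0],[8.5,2.8,-5.4,0,0],[8.5,2.8,-5.4,0,0],[8.5,2.8,-5.4,0,0]]' 30; python3 -m crank '[[8.5,2.8,-5.4,0,0],[8.5,2.8,-5.4,0,0],[8.5,0,0,0,0]]'
python3 - <<'E'
from h import *
import pickle
o=arm.get_obs();print(o["tcp_pos"],o["qd"].round(3),o["joint_pos"].round(2)); p=arm.camera_params("wrist");im=arm.snapshot("wrist"); cv2.imwrite("pics/w1.png",im);pickle.dump(p,open("w1.pkl","wb"))
E
```

```text
clock: 1.1
tcp_pos: [0.3622, -0.2316, 0.3212]
tool_rot: [-0.0, 1.0, -0.0, -0.0]
contact_force: [0.9, -0.2, -1.2]
finger_gap: 0.0851
gripper_force: 0.0
clock: 1.48
tcp_pos: [0.4189, -0.1223, 0.321]
tool_rot: [-0.0, 1.0, 0.002, -0.0]
contact_force: [0.0, -0.0, -0.6]
finger_gap: 0.0851
gripper_force: 0.0
[ 0.418883   -0.12230035  0.32103426] [-0.093 -0.004  0.007 -0.014  0.001 -0.067] [-0.37 -0.02  1.67  0.    1.48  1.2 ]
```

```bash
python3 -m crank '[[8.5,0,-6,0,0],[8.5,0,-6,0,0],[8.5,0,-6,0,0],[8.5,0,-6,0,0],[8.5,0,-3,0,0],[8.5,0,0,0,0],[8.5,0,0,0,0]]'
python3 - <<'E'
from h import *
import pickle
o=arm.get_obs();print(o["tcp_pos"],o["qd"].round(3),o["joint_pos"].round(2)); p=arm.camera_params("wrist");im=arm.snapshot("wrist"); cv2.imwrite("pics/w2.png",im);pickle.dump(p,open("w2.pkl","wb"))
E
```

```text
clock: 2.4
tcp_pos: [0.4182, 0.1433, 0.3212]
tool_rot: [0.0, 1.0, -0.001, -0.0]
contact_force: [-0.0, -0.4, 1.0]
finger_gap: 0.0847
gripper_force: 0.0
[0.41823047 0.14333923 0.32115565] [-0.008 -0.004  0.001 -0.     0.002  0.002] [ 0.25 -0.    1.66 -0.    1.48  1.82]
```

View pics/w1.png

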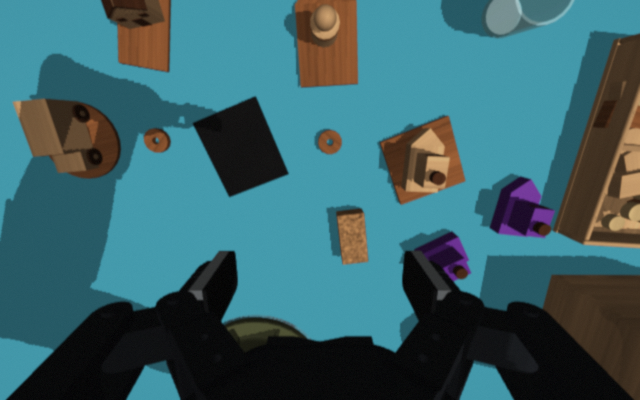

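View pics/w2.png

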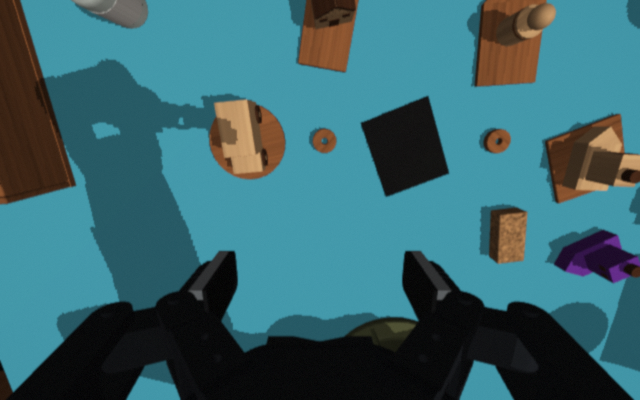

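w1 shows the tug on the square board (423,160), the doll on the boat board (326,25, cut off at the top), the mat (241,146) and the van at (60,140). w2 shows the van on the round board (247,140) and the house on the long board (330,30, cut off). The boards further out are cut off, so I'll take two more views from there.

```bash
python3 -m crank '[[8.5,5.5,0,0,0],[8.5,5.5,0,0,0],[8.5,2,0,0,0],[8.5,0,0,0,0],[8.5,0,0,0,0]]'
python3 - <<'E'
from h import *
import pickle
o=arm.get_obs();print(o["tcp_pos"],abs(o["qd"]).max()); p=arm.camera_params("wrist");im=arm.snapshot("wrist"); cv2.imwrite("pics/w3.png",im);pickle.dump(p,open("w3.pkl","wb"))
E
python3 -m crank '[[8.5,0,6,0,0],[8.5,0,6,0,0],[8.5,0,6,0,0],[8.5,0,6,0,0],[8.5,0,0,0,0],[8.5,0,0,0,0]]'
python3 - <<'E'
from h import *
import pickle
o=arm.get_obs();print(o["tcp_pos"],abs(o["qd"]).max()); p=arm.camera_params("wrist");im=arm.snapshot("wrist"); cv2.imwrite("pics/w4.png",im);pickle.dump(p,open("w4.pkl","wb"))
E
```

```text
clock: 3.08
tcp_pos: [0.5475, 0.1437, 0.3215]
tool_rot: [-0.0, 1.0, -0.001, 0.0]
contact_force: [0.1, 0.1, -0.2]
finger_gap: 0.0851
gripper_force: 0.0
[0.54749533 0.14373829 0.32150145] 0.013622178931113473
clock: 3.88
tcp_pos: [0.5474, -0.0952, 0.3218]
tool_rot: [-0.0, 1.0, -0.0, 0.0]
contact_force: [0.1, 1.1, -0.3]
finger_gap: 0.085
gripper_force: 0.0
[ 0.54744419 -0.09521184  0.32175494] 0.02641287013880149
```

View pics/w3.png

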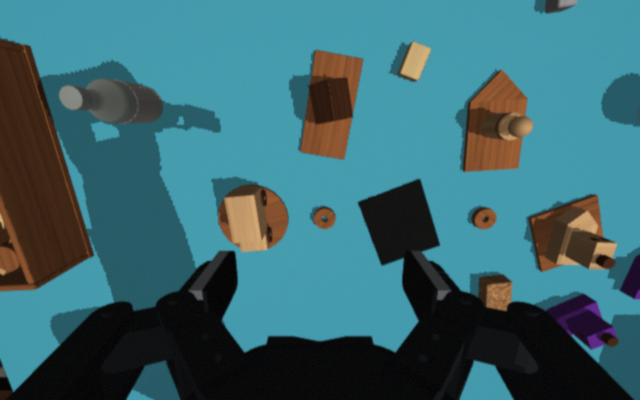

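View pics/w4.png

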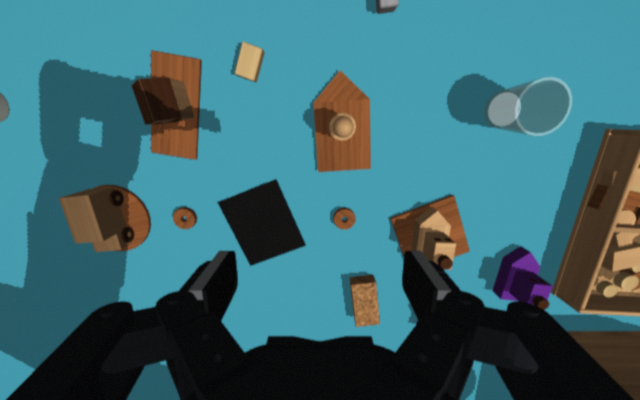

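The two views (w3 and w4) show all the boards whole. Their corners: long board in w3 (314,50)(363,58)(345,159)(300,151); boat in w4 tip (341,70), stern (319,171)(370,169); mat in w4 (219,202)(277,180)(305,244)(250,265). I'll refine the corners and enlarge the toys.

```bash
cat > boards.py <<'E'
from h import *
import pickle
P={i:pickle.load(open(f"w{i}.pkl","rb")) for i in(1,2,3,4)}; I={i:cv2.imread(f"pics/w{i}.png") for i in P}
def sub(i,pts):
    s=I[i][:,:,2] if 0 else cv2.cvtColor(I[i],cv2.COLOR_BGR2GRAY); s=I[i][:,:,0]  # blue: teal table bright, wood/mat dark
    return cv2.cornerSubPix(s,np.float32(pts).reshape(-1,1,2),(4,4),(-1,-1),(3,40,.01)).reshape(-1,2)
C={"long":{3:[(314,50),(363,58),(345,159),(300,151)],4:[(152,50),(201,58),(197,159),(151,153)]},
"boat":{3:[(503,70),(528,93),(521,169),(464,171),(469,99)],4:[(341,70),(369,97),(370,169),(319,171),(313,101)]},
"square":{1:[(380,143),(449,116),(466,181),(402,203)],3:[(529,216),(597,195),(606,260),(542,270)]},
"mat":{1:[(193,122),(257,97),(288,174),(231,196)],2:[(361,123),(430,97),(449,174),(387,196)],4:[(219,202),(277,180),(305,244),(250,265)]}}
if __name__=="__main__":
  for n,v in C.items():
    z=.003 if n=="mat" else .008; S={i:sub(i,p) for i,p in v.items()}
    for i in S: print(n,i,"refine move",np.abs(S[i]-v[i]).max(1).round(1))
    ks=list(S); X=np.array([tri(P[ks[0]],a,P[ks[1]],b) for a,b in zip(S[ks[0]],S[ks[1]])]); print(" z",X[:,2].round(4))
    for i in S:
        W=np.array([ray(P[i],u,z)[:2] for u in S[i]]); E=np.diff(np.vstack([W,W[:1]]),axis=0)
        print("  mean",W.mean(0).round(4),"edge mm",(1000*np.linalg.norm(E,axis=1)).round(),"ang",np.degrees(np.arctan2(E[:,1],E[:,0])).round(1))
        if n=="boat": print("   tip",W[0].round(4),"stern mid",((W[2]+W[3])/2).round(4),"mid",((W[0]+(W[2]+W[3])/2)/2).round(4))
  T=[(2,(195,95),"van"),(3,(205,185),"van"),(3,(290,60),"house"),(4,(120,60),"house"),(3,(460,90),"doll"),(4,(300,90),"doll"),(1,(375,110),"tug"),(4,(385,192),"tug")]
  for k in(0,4):
    t=[cv2.resize(I[i][y:y+75,x:x+100],(400,300),interpolation=cv2.INTER_CUBIC) for i,(x,y),_ in T[k:k+4]]
    g=np.vstack([np.hstack(t[:2]),np.hstack(t[2:])]); cv2.imwrite(f"pics/z{k}.png",cv2.convertScaleAbs(g,alpha=1.5,beta=15))
E
python3 boards.py
```

```text
long 3 refine move [0.7 0.5 1.5 0.5]
long 4 refine move [0.9 1.6 0.4 1. ]
 z [0.0042 0.0023 0.0019 0.0033]
  mean [0.6396 0.1293] edge mm [ 71. 148.  71. 148.] ang [-99.7 170.4  80.1  -9.8]
  mean [0.6394 0.1267] edge mm [ 72. 146.  72. 148.] ang [-100.3  170.4   81.3   -9.6]
boat 3 refine move [1.6 0.  3.1 1.1 1.9]
boat 4 refine move [0.6 1.6 0.8 0.6 0.8]
 z [ 0.0044  0.0069  0.0077 -0.0011 -0.0016]
  mean [ 0.617  -0.1266] edge mm [ 56. 113.  88. 108.  62.] ang [-125.5 -176.5   93.7    4.7  -45.7]
   tip [ 0.6914 -0.1228] stern mid [ 0.5432 -0.1315] mid [ 0.6173 -0.1272]
  mean [ 0.6156 -0.1291] edge mm [ 59. 106.  84. 110.  58.] ang [-131.4 -176.5   93.7    4.5  -44.8]
   tip [ 0.6909 -0.1247] stern mid [ 0.543  -0.1339] mid [ 0.6169 -0.1293]
square 1 refine move [2.4 0.7 1.1 1.4]
square 3 refine move [2.2 0.4 0.  1.5]
 z [-0.0005  0.0029  0.0295  0.0038]
  mean [ 0.4282 -0.2864] edge mm [113. 109. 110. 112.] ang [ -69.3 -158.1  112.    23.7]
  mean [ 0.4249 -0.2854] edge mm [115. 130. 113. 115.] ang [ -70.1 -157.6  101.7   24.3]
mat 1 refine move [2.5 2.  0.6 2.1]
mat 2 refine move [0.6 2.5 1.2 1.7]
mat 4 refine move [1.8 1.4 0.9 0.2]
 z [-0.0001  0.0001 -0.0006 -0.0015]
  mean [0.4465 0.0048] edge mm [109. 128. 108. 126.] ang [ -67.1 -158.4  111.5   22.1]
  mean [0.4473 0.0069] edge mm [108. 128. 109. 128.] ang [ -68.8 -158.5  111.3   21.3]
  mean [0.448  0.0057] edge mm [108. 128. 108. 129.] ang [ -68.6 -158.4  111.7   21.7]
```

View pics/z0.png

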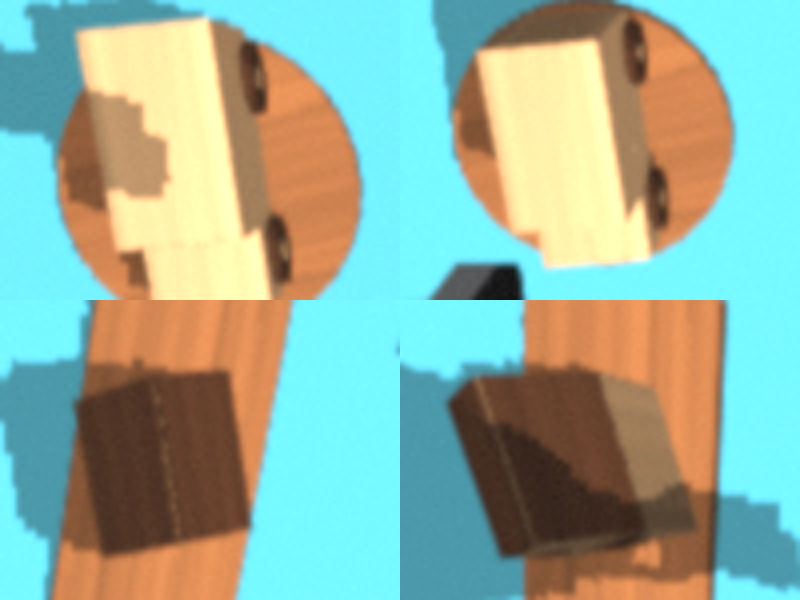

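View pics/z4.png

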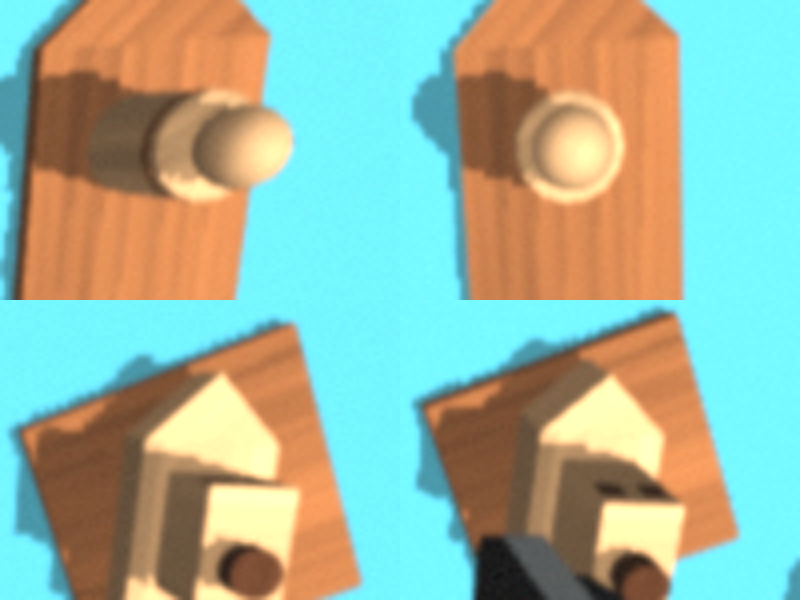

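The enlargements (4x) give the van's roof corners, the house's ridge (z0 lower tiles), the doll's head and shoulder circles, and the tug's bow tip, hull shoulders and cabin front edge. Next I'll turn these into poses and heights.

```bash
cat > toys.py <<'E'
from boards import *
from scipy.optimize import least_squares
def px(o,l): return [(o[0]+a/4,o[1]+b/4) for a,b in l]
ang=lambda v:np.degrees(np.arctan2(v[1],v[0])).round(1)
# round board: rim points by colour, in rays at z=8 mm
for i,c in((2,(247,138)),(3,(252,218))):
    hsv=cv2.cvtColor(I[i],cv2.COLOR_BGR2HSV); m=((hsv[:,:,0]<25)&(hsv[:,:,1]>60)).astype(np.uint8)
    r=np.zeros_like(m); cv2.circle(r,c,60,1,-1); m=cv2.morphologyEx(m*r,2,np.ones((3,3)))
    k=max(cv2.findContours(m,0,1)[0],key=cv2.contourArea).reshape(-1,2)
    W=np.array([ray(P[i],u,.008)[:2] for u in k]); W=W[W[:,1]<W[:,1].mean()]  # half away from the van's overhang
    s=least_squares(lambda q:np.linalg.norm(W-q,axis=1)-.06,W.mean(0),loss="soft_l1",f_scale=.002); print("round",s.x.round(4),"rms",s.fun.std().round(4))
van={2:px((195,95),[(78,31),(209,18),(240,238),(117,252)]),3:px((205,185),[(78,50),(197,38),(228,222),(112,237)])}
house={3:px((290,60),[(153,76),(180,238)]),4:px((120,60),[(78,78),(132,247)])}
doll={3:px((460,90),[(243,146),(205,145)]),4:px((300,90),[(175,147),(170,147)])}
tug={1:px((375,110),[(221,75),(145,140),(279,148),(211,185),(299,190)]),4:px((385,192),[(214,75),(140,137),(263,140),(205,203),(285,205)])}
for n,o,zz in(("van",van,[.07]*4),("house",house,[.077]*2),("doll",doll,[.068,.052]),("tug",tug,[.034]*3+[.078]*2)):
    ks=list(o); print(n,"z",[tri(P[ks[0]],a,P[ks[1]],b)[2].round(3) for a,b in zip(o[ks[0]],o[ks[1]])])
    for i in ks:
        W=np.array([ray(P[i],u,z)[:2] for u,z in zip(o[i],zz)])
        if n=="van":
            ax=(W[0]+W[1]-W[2]-W[3])/2; u=ax/np.linalg.norm(ax); print("  len",np.linalg.norm(ax).round(3),"yaw",ang(ax),ang(W[0]-W[3]),ang(W[1]-W[2]),"origin",(W.mean(0)-.014*u).round(4))
        elif n=="house": print("  centre",W.mean(0).round(4),"ridge",ang(W[0]-W[1]),np.linalg.norm(W[0]-W[1]).round(3))
        elif n=="doll": print("  ",W.round(4).tolist())
        else:
            c=(W[3]+W[4])/2; ax=W[0]-c; h=(W[1]+W[2])/2
            print("  bow",W[0].round(4),"cabin front mid",c.round(4),"w",np.linalg.norm(W[3]-W[4]).round(3),"yaw",ang(ax),"from hull",ang(W[0]-h),"perp",ang(W[3]-W[4])-90,ang(W[1]-W[2])-90)
E
python3 toys.py
```

```text
round [0.4593 0.2613] rms 0.001
round [0.4597 0.2614] rms 0.0009
van z [np.float64(0.068), np.float64(0.067), np.float64(0.068), np.float64(0.072)]
  len 0.072 yaw 4.4 4.6 4.3 origin [0.4653 0.2566]
  len 0.073 yaw 5.0 4.5 5.5 origin [0.4657 0.2561]
house z [np.float64(0.076), np.float64(0.077)]
  centre [0.6456 0.1293] ridge 10.6 0.05
  centre [0.6444 0.129 ] ridge 9.4 0.052
doll z [np.float64(0.067), np.float64(0.048)]
   [[0.6115, -0.1262], [0.6115, -0.1238]]
   [[0.6118, -0.1266], [0.6115, -0.1261]]
tug z [np.float64(0.03), np.float64(0.039), np.float64(0.034), np.float64(0.076), np.float64(0.074)]
  bow [ 0.4802 -0.2827] cabin front mid [ 0.4447 -0.2818] w 0.03 yaw -1.5 from hull -1.1 perp -3.0 -3.0999999999999943
  bow [ 0.4815 -0.2834] cabin front mid [ 0.4456 -0.2813] w 0.03 yaw -3.3 from hull -4.0 perp -1.5999999999999943 -1.5999999999999943
```

Positions agree between views to 1–2 mm, and the heights match the text. The van goes first: van → mat.

```bash
python3 -m crank '[[8.5,-1.2,-5,2.3,0],[8.5,-1.2,-5,2.3,0],[8.5,-1.2,-5,2.3,0],[8.5,-1.2,-5,2.3,0],[8.5,-1.2,-5,2.3,0],[8.5,-1.2,-5,2.3,0],[8.5,-1.2,-5,2.3,-4.7],[8.5,0,0,0,0]]' 30; python3 -m crank '[[8.5,0,0,0,0]]' >/dev/null; python3 -c "
from h import *
delta([.4655,.2563,.033],94.7)"
```

```text
clock: 4.92
tcp_pos: [0.4616, 0.2579, 0.1588]
tool_rot: [0.0, 0.999, 0.044, -0.001]
contact_force: [-0.4, -0.9, -0.3]
finger_gap: 0.0852
gripper_force: 0.0
tcp [0.4637 0.2551 0.1608] shift cm [ 0.18 -0.1  12.78] turn 0.03955187755707357 j6 1.92 t 5.05
```

```bash
python3 -m crank '[[8.5,0.2,-0.1,3.2,0],[8.5,0,0,3.2,0],[8.5,0,0,3.2,0],[8.5,0,0,3.2,0],[8.5,0,0,0,0],[3.5,0,0,0,0],[3.5,0,0,0,0],[3.5,0,0,0,0]]' 30; python3 -m crank '[[3.5,0,0,0,0],[3.5,0,0,0,0],[3.5,0,0,0,0],[3.5,0,0,0,0]]'; python3 -c "
from h import *
delta([.4655,.2563,.033],94.7)"
```

```text
clock: 6.05
tcp_pos: [0.4667, 0.2559, 0.0337]
tool_rot: [-0.0, 0.999, 0.041, 0.001]
contact_force: [-0.8, -0.7, 7.4]
finger_gap: 0.0436
gripper_force: 30.1
clock: 6.55
tcp_pos: [0.4667, 0.2559, 0.0338]
tool_rot: [-0.0, 0.999, 0.041, 0.001]
contact_force: [-0.9, -1.1, 6.9]
finger_gap: 0.0437
gripper_force: 30.1
tcp [0.4667 0.2559 0.0338] shift cm [-0.12 -0.05  0.08] turn -0.030018144416658288 j6 1.92 t 6.55
```

Gripped at 43.7 mm, as expected. Lift it and carry it to the mat.

```bash
python3 -m crank '[[3.5,0,0,-1,0],[3.5,0,0,-2,0],[3.5,0,0,-3,0],[3.5,0,0,-3,0],[3.5,0,4,-1,0],[3.5,0,4,0,0],[3.5,0,4,0,0],[3.5,0,4,0,0]]'; python3 -m crank '[[3.5,0,4,0,-5.5],[3.5,0,3,0,-5.5],[3.5,0,1,0,-5.5],[3.5,0,0,0,0],[3.5,0,0,0,0]]'; python3 -c "
from h import *
delta([.4475,.006,.031],111.6)"
```

```text
clock: 7.55
tcp_pos: [0.479, 0.095, 0.1332]
tool_rot: [-0.0, 0.999, 0.041, 0.0]
contact_force: [-0.1, -0.9, -0.7]
finger_gap: 0.044
gripper_force: 31.1
clock: 8.18
tcp_pos: [0.4902, 0.0176, 0.1326]
tool_rot: [-0.0, 0.983, 0.183, 0.0]
contact_force: [0.2, 0.3, -1.2]
finger_gap: 0.0436
gripper_force: 31.0
tcp [0.4902 0.0176 0.1326] shift cm [-4.4  -0.45 10.16] turn -0.5372490145843472 j6 1.16 t 8.18
```

```bash
python3 -m crank '[[3.5,-2.4,-0.5,0,0],[3.5,-2,0,2,0],[3.5,0,0,3,0],[3.5,0,0,3,0],[3.5,0,0,1.6,0],[3.5,0,0,0.4,0],[3.5,0,0,0.3,0],[3.5,0,0,0,0]]'; python3 -c "
from h import *
delta([.4475,.006,.029],111.6)"
```

```text
clock: 9.18
tcp_pos: [0.4477, 0.0061, 0.0298]
tool_rot: [0.0, 0.983, 0.184, 0.0]
contact_force: [-0.4, -0.2, -2.1]
finger_gap: 0.0436
gripper_force: 31.1
tcp [0.4477 0.0061 0.0298] shift cm [-0.02 -0.    0.08] turn -0.4404445750273567 j6 1.13 t 9.18
```

```bash
python3 -m crank '[[3.5,0,0,0.1,0],[5,0,0,0,0],[6,0,0,0,0],[8.5,0,0,0,0],[8.5,0,0,0,0],[8.5,0,0,-4,0],[8.5,0,0,-5,0],[8.5,0,0,-4,7]]'; python3 -m crank '[[8.5,0,0,0,7],[8.5,0,0,0,7],[8.5,0,0,0,0]]'; python3 -c "
from h import *
delta([.6115,-.126,.15])"
```

```text
clock: 10.18
tcp_pos: [0.4475, 0.0059, 0.1602]
tool_rot: [0.0, 0.993, 0.122, 0.0]
contact_force: [0.1, 0.2, 0.1]
finger_gap: 0.0853
gripper_force: 0.0
clock: 10.55
tcp_pos: [0.4474, 0.0059, 0.1583]
tool_rot: [0.0, 1.0, 0.002, 0.0]
contact_force: [0.1, 0.0, -0.7]
finger_gap: 0.0851
gripper_force: 0.0
tcp [0.4474 0.0059 0.1583] shift cm [16.36 13.25  0.83] turn None j6 1.5 t 10.55
```

```bash
python3 -m crank '[[8.5,4.1,3.3,0,0],[8.5,4.1,3.3,0,0],[8.5,4.1,3.3,0,0],[8.5,4.1,3.3,0,0],[8.5,0,0,0,0],[8.5,0,0,0,0]]'; python3 -c "
from h import *
delta([.6115,-.126,.016]);cv2.imwrite('pics/s1.png',arm.snapshot('scene')[120:320,200:500].repeat(2,0).repeat(2,1))"
```

```text
clock: 11.3
tcp_pos: [0.6113, -0.1253, 0.1577]
tool_rot: [-0.0, 1.0, 0.002, -0.001]
contact_force: [-0.2, 0.5, -0.8]
finger_gap: 0.0849
gripper_force: 0.0
tcp [ 0.6113 -0.1253  0.1577] shift cm [ 0.03  0.08 14.17] turn None j6 1.31 t 11.3
```

View pics/s1.png

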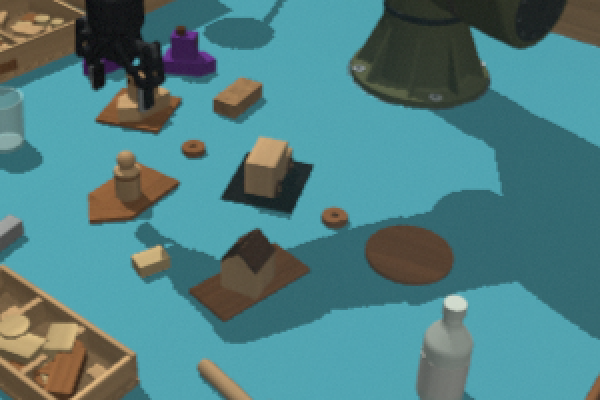

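The van stands upright on the mat (crop 268,165) and the round board is free (410,253). Now the doll.

```bash
python3 -m crank '[[8.5,0,0.1,3.5,0],[8.5,0,0,3.5,0],[8.5,0,0,3.5,0],[8.5,0,0,3.5,0],[8.5,0,0,0.2,0],[8.5,0,0,0,0],[3,0,0,0,0],[3,0,0,0,0]]' 25; python3 -m crank '[[3,0,0,0,0],[3,0,0,0,0],[3,0,0,0,0],[3,0,0,0,0],[3,0,0,-0.5,0],[3,0,0,-2,0],[3,0,0,-4,0],[3,0,0,-4,0]]'; python3 -c "
from h import *
delta([.4595,.2613,.117])"
```

```text
clock: 12.35
tcp_pos: [0.6123, -0.1266, 0.0175]
tool_rot: [0.0, 1.0, 0.002, 0.001]
contact_force: [0.3, -0.1, 0.2]
finger_gap: 0.0509
gripper_force: 0.0
clock: 13.35
tcp_pos: [0.6118, -0.1266, 0.1238]
tool_rot: [0.0, 1.0, 0.001, 0.0]
contact_force: [0.1, 0.2, -0.1]
finger_gap: 0.0372
gripper_force: 25.2
tcp [ 0.6118 -0.1266  0.1238] shift cm [-15.12 -38.83   0.67] turn None j6 1.31 t 13.35
```

```bash
python3 -m crank '[[3,-1.9,-4.85,0,0],[3,-1.9,-4.85,0,0],[3,-1.9,-4.85,0,0],[3,-1.9,-4.85,0,0],[3,-1.9,-4.85,0,0],[3,-1.9,-4.85,0,0],[3,-1.9,-4.85,0,0],[3,-1.8,-4.85,0,0]]'; python3 -m crank '[[3,0,0,0,0],[3,0,0,0,0]]'; python3 -c "
from h import *
delta([.4590,.2618,.0175])"
```

```text
clock: 14.35
tcp_pos: [0.4591, 0.2626, 0.1228]
tool_rot: [-0.0, 1.0, 0.001, 0.001]
contact_force: [0.9, -0.4, -0.9]
finger_gap: 0.0374
gripper_force: 25.2
clock: 14.6
tcp_pos: [0.4599, 0.2608, 0.1222]
tool_rot: [-0.0, 1.0, 0.002, 0.0]
contact_force: [1.2, -0.6, -1.0]
finger_gap: 0.037
gripper_force: 25.3
tcp [0.4599 0.2608 0.1222] shift cm [-0.1  -0.1  10.47] turn None j6 2.01 t 14.6
```

```bash
python3 -m crank '[[3,0,0,3,0],[3,0,0,3,0],[3,0,0,3,0],[3,0,0,1,0],[3,0,0,0.3,0],[3,0,0,0,0],[3,0,0,0,0]]'; python3 -c "
from h import *
delta([.46,.2613,.0175])"
```

```text
clock: 15.48
tcp_pos: [0.4602, 0.2611, 0.0192]
tool_rot: [-0.0, 1.0, 0.001, 0.001]
contact_force: [-0.7, -0.6, -1.0]
finger_gap: 0.0372
gripper_force: 25.3
tcp [0.4602 0.2611 0.0192] shift cm [-0.02 -0.02  0.17] turn None j6 2.01 t 15.47
```

```bash
python3 -m crank '[[3,0,0,0.15,0],[3,0,0,0,0],[4.5,0,0,0,0],[5.5,0,0,0,0],[8.5,0,0,0,0],[8.5,0,0,0,0],[8.5,0,0,-4,0],[8.5,0,0,-5,0]]'; python3 -m crank '[[8.5,0,0,-5,0],[8.5,-0.3,6,-2,0],[8.5,-0.3,6,-2,0],[8.5,-0.3,6,-1,0],[8.5,-0.3,6,-1,0],[8.5,-0.3,6,0,0],[8.5,-0.3,6,0,0],[8.5,-0.3,6,0,0]]';python3 -m crank '[[8.5,-0.3,5,0,0],[8.5,0,5,0,0],[8.5,0,0,0,0],[8.5,0,0,0,0]]'; python3 -c "
from h import *
delta([.423,-.281,.042],87.7)
import pickle
p=arm.camera_params('wrist');im=arm.snapshot('wrist');pickle.dump(p,open('w5.pkl','wb'));cv2.imwrite('pics/w5.png',im)"
```

```text
clock: 16.48
tcp_pos: [0.4591, 0.2607, 0.1071]
tool_rot: [0.001, 1.0, 0.001, -0.001]
contact_force: [1.0, 0.4, -0.1]
finger_gap: 0.085
gripper_force: 0.0
clock: 17.48
tcp_pos: [0.4395, -0.1595, 0.2165]
tool_rot: [0.0, 1.0, 0.001, 0.0]
contact_force: [0.5, 0.0, -0.3]
finger_gap: 0.0852
gripper_force: 0.0
clock: 17.98
tcp_pos: [0.4372, -0.2572, 0.2161]
tool_rot: [-0.0, 1.0, 0.001, -0.0]
contact_force: [0.2, 0.8, -0.6]
finger_gap: 0.0853
gripper_force: 0.0
tcp [ 0.4372 -0.2572  0.2161] shift cm [-1.42  2.38 17.41] turn 2.4495223051608264 j6 0.96 t 17.98
```

View pics/w5.png

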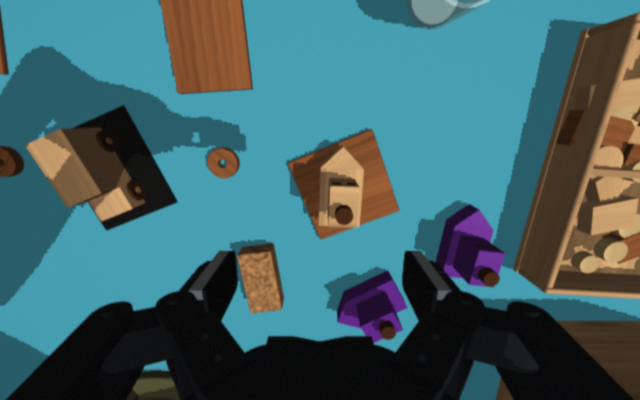

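The tug stands on the square board with its cabin top at about (346,204) and its bow tip at (343,147). The purple decoys at (470,240) and (373,300) are close, so I'll check the clearance.

```bash
python3 -c "
from h import *
import pickle
p=pickle.load(open('w5.pkl','rb'))
for n,u,z in[('bow',(344,147),.034),('cabFL',(330,186),.078),('cabFR',(361,184),.078),('cabBL',(329,226),.078),('cabBR',(362,224),.078),('purpA L',(437,260),.0),('purpA bow',(467,207),.026),('purpB bow',(390,271),.026),('purpB R',(405,300),.026),('board',(372,130),.008),('board',(399,210),.008),('board',(319,238),.008),('board',(288,163),.008)]: print(n,ray(p,u,z).round(4))
print(proj(p,[.423,-.281,.078]),proj(p,[.481,-.283,.034]))
delta([.423,-.281,.042],87.7)"
```

```text
bow [ 0.481  -0.2832  0.034 ]
cabFL [ 0.4461 -0.2663  0.078 ]
cabFR [ 0.4482 -0.2976  0.078 ]
cabBL [ 0.4028 -0.2658  0.078 ]
cabBR [ 0.4051 -0.3005  0.078 ]
purpA L [ 0.3223 -0.4204  0.    ]
purpA bow [ 0.4081 -0.4367  0.026 ]
purpB bow [ 0.3198 -0.3486  0.026 ]
purpB R [ 0.2756 -0.3722  0.026 ]
board [ 0.4987 -0.3184  0.008 ]
board [ 0.3983 -0.3589  0.008 ]
board [ 0.3587 -0.2551  0.008 ]
board [ 0.459  -0.2166  0.008 ]
[343.90595603 207.77161627] [343.83208506 146.98881357]
tcp [ 0.4373 -0.2568  0.2162] shift cm [-1.44  2.42 17.42] turn 2.4978174110006535 j6 0.96 t 18.02
```

```bash
python3 -m crank '[[8.5,-1.35,2.5,3,0],[8.5,0,0,3,2.3],[8.5,0,0,3.5,0],[8.5,0,0,3.5,0],[8.5,0,0,3,0],[8.5,0,0,1.4,0],[8.5,0,0,0,0],[2,0,0,0,0]]' 30; python3 -m crank '[[2,0,0,0,0],[2,0,0,0,0],[2,0,0,0,0],[2,0,0,0,0],[2,0,0,0,0],[2,0,0,0,0]]';  python3 -c "
from h import *
delta([.424,-.282,.042],87.7)"
```

```text
clock: 19.02
tcp_pos: [0.4244, -0.2828, 0.0435]
tool_rot: [0.001, 1.0, -0.018, 0.001]
contact_force: [-0.3, -0.0, 1.1]
finger_gap: 0.069
gripper_force: 0.0
clock: 19.77
tcp_pos: [0.4241, -0.2828, 0.0428]
tool_rot: [0.0, 1.0, -0.019, 0.0]
contact_force: [-1.0, 0.8, 5.7]
finger_gap: 0.0298
gripper_force: 37.9
tcp [ 0.4241 -0.2828  0.0428] shift cm [-0.01 -0.08  0.08] turn 0.16392616566076867 j6 0.95 t 19.77
```

```bash
python3 -m crank '[[2,0,0,-0.5,0],[2,0,0,-2,0],[2,0,0,-3,0],[2,0,0,-3,0],[2,3.5,-3,0,-6],[2,3.5,-3,0,0],[2,3.5,-3,0,0],[2,3.5,-3,0,0]]';  python3 -m crank '[[2,3.5,-3,0,0],[2,0,0,0,0],[2,0,0,0,0]]'; python3 -c "
from h import *
delta([.6075,-.1287,.044],94)"
```

```text
clock: 20.78
tcp_pos: [0.5594, -0.1558, 0.1273]
tool_rot: [-0.0, 0.999, 0.034, -0.0]
contact_force: [0.6, -0.2, -1.4]
finger_gap: 0.0297
gripper_force: 36.9
clock: 21.15
tcp_pos: [0.5911, -0.1249, 0.127]
tool_rot: [-0.0, 0.999, 0.034, -0.0]
contact_force: [-1.0, -0.6, -1.2]
finger_gap: 0.0293
gripper_force: 37.0
tcp [ 0.5911 -0.1249  0.127 ] shift cm [1.62 0.5  8.3 ] turn -0.12173832050928013 j6 1.23 t 21.15
```

```bash
python3 -m crank '[[2,1.6,0.5,2,0],[2,0,0,2.5,0],[2,0,0,2.5,0],[2,0,0,1,0],[2,0,0,0.3,0],[2,0,0,0,0],[2,0,0,0,0]]'; python3 -c "
from h import *
delta([.6075,-.1287,.0428],94)"
```

```text
clock: 22.02
tcp_pos: [0.6082, -0.1288, 0.0452]
tool_rot: [0.0, 0.999, 0.034, 0.001]
contact_force: [-0.5, -1.0, -1.4]
finger_gap: 0.0295
gripper_force: 37.0
tcp [ 0.6082 -0.1288  0.0452] shift cm [-0.07 -0.01  0.24] turn -0.13686473121339304 j6 1.24 t 22.02
```

```bash
python3 -m crank '[[2,0,0,0.15,0],[2,0,0,0.1,0],[3.5,0,0,0,0],[4.5,0,0,0,0],[8.5,0,0,0,0],[8.5,0,0,0,0],[8.5,0,0,-3,0],[8.5,0,0,-5,-5.5]]'; python3 -m crank '[[8.5,0,-4.5,-3,0],[8.5,0,-4.5,-1,0],[8.5,0,-4.5,0,0],[8.5,0,-4.5,0,0],[8.5,0,-4.5,0,0],[8.5,0,-3,0,0],[8.5,0,0,0,0],[8.5,0,0,0,0]]'; python3 -c "
from h import *
delta([.645,.129,.015],100)"
```

```text
clock: 23.02
tcp_pos: [0.607, -0.1284, 0.1211]
tool_rot: [-0.001, 0.997, 0.082, -0.002]
contact_force: [1.2, 0.0, 0.9]
finger_gap: 0.0851
gripper_force: 0.0
clock: 24.02
tcp_pos: [0.5665, 0.1225, 0.1618]
tool_rot: [0.0, 0.997, 0.082, 0.0]
contact_force: [-0.7, -0.2, -0.2]
finger_gap: 0.0851
gripper_force: 0.0
tcp [0.5665 0.1225 0.1618] shift cm [ 7.86  0.63 14.68] turn -0.63971639142801 j6 1.56 t 24.02
```

```bash
python3 -m crank '[[8.5,4,0.3,0,-0.6],[8.5,3.9,0.3,0,0],[8.5,0,0,4,0],[8.5,0,0,4,0],[8.5,0,0,4,0],[8.5,0,0,2.6,0],[8.5,0,0,0,0],[4,0,0,0,0]]' 30; python3 -m crank '[[4,0,0,0,0],[4,0,0,0,0],[4,0,0,0,0],[4,0,0,0,0],[4,0,0,0,0]]'; python3 -c "
from h import *
delta([.645,.129,.015],100)"
```

```text
clock: 25.02
tcp_pos: [0.646, 0.1297, 0.0172]
tool_rot: [-0.0, 0.996, 0.086, 0.001]
contact_force: [0.8, 0.6, 0.9]
finger_gap: 0.0692
gripper_force: 0.0
clock: 25.65
tcp_pos: [0.6461, 0.1301, 0.0176]
tool_rot: [0.0, 0.996, 0.087, 0.001]
contact_force: [-1.9, -1.6, 7.2]
finger_gap: 0.0523
gripper_force: 31.1
tcp [0.6461 0.1301 0.0176] shift cm [-0.13  0.09  0.26] turn -0.03755988531906951 j6 1.54 t 25.65
```

```bash
python3 -m crank '[[4,0,0,-0.5,0],[4,0,0,-2,0],[4,0,0,-4,0],[4,0,0,-4,0],[4,0,0,-4,-6],[4,0,0,0,-6],[4,0,0,0,0]]'; python3 -c "
from h import *
delta([.429,-.286,.15],112)"
```

```text
clock: 26.52
tcp_pos: [0.6452, 0.1304, 0.1622]
tool_rot: [0.0, 0.982, 0.19, 0.001]
contact_force: [0.5, 0.1, -1.5]
finger_gap: 0.0519
gripper_force: 31.8
tcp [0.6452 0.1304 0.1622] shift cm [-35.61  30.55   1.18] turn -0.06755801563474506 j6 1.33 t 26.52
```

```bash
python3 -m crank '[[4,-3.6,3.1,0,0],[4,-3.6,3.1,0,0],[4,-3.6,3.1,0,0],[4,-3.6,3.1,0,0],[4,-3.6,3.1,0,0],[4,-3.6,3.1,0,0],[4,-3.6,3.1,0,0],[4,-3.6,3.1,0,0]]'; python3 -m crank '[[4,-3.6,3.1,0,0],[4,-3.2,2.6,0,0],[4,0,0,0,0],[4,0,0,0,0]]'; python3 -c "
from h import *
delta([.429,-.286,.019],112)"
```

```text
clock: 27.52
tcp_pos: [0.4699, -0.2085, 0.161]
tool_rot: [-0.0, 0.982, 0.189, -0.0]
contact_force: [0.9, -0.1, -1.2]
finger_gap: 0.0519
gripper_force: 31.8
clock: 28.02
tcp_pos: [0.4292, -0.2853, 0.1608]
tool_rot: [-0.0, 0.982, 0.19, -0.0]
contact_force: [-0.7, -0.1, -0.6]
finger_gap: 0.0518
gripper_force: 31.9
tcp [ 0.4292 -0.2853  0.1608] shift cm [-0.05  0.06 14.18] turn -0.13201670663238474 j6 0.53 t 28.02
```

```bash
python3 -m crank '[[4,0,0,4,0],[4,0,0,4,0],[4,0,0,3.5,0],[4,0,0,1.7,0],[4,0,0,0.7,0],[4,0,0,0.2,0],[4,0,0,0,0],[4,0,0,0,0]]'; python3 -c "
from h import *
delta([.429,-.286,.0176],112)"
```

```text
clock: 29.02
tcp_pos: [0.4295, -0.286, 0.0205]
tool_rot: [0.0, 0.982, 0.19, 0.0]
contact_force: [-0.5, -0.1, -0.6]
finger_gap: 0.0521
gripper_force: 31.9
tcp [ 0.4295 -0.286   0.0205] shift cm [-0.04 -0.02  0.29] turn -0.0407631427628985 j6 0.53 t 29.02
```

```bash
python3 -m crank '[[4,0,0,0.15,0],[4,0,0,0.1,0],[6,0,0,0,0],[7,0,0,0,0],[8.5,0,0,0,0],[8.5,0,0,0,0],[8.5,0,0,-4,0],[8.5,0,0,-5,0]]'; python3 -m crank '[[8.5,0,0,-5,0],[8.5,2.1,-4.4,-1,0],[8.5,2.1,-4.4,0,0],[8.5,2.1,-4.4,0,0],[8.5,2.1,-4.4,0,0],[8.5,2.1,-4.4,0,0],[8.5,2.1,-4.4,0,0],[8.5,0,0,0,0]]';python3 -m crank '[[8.5,0,0,0,0]]' >/dev/null;python3 -c "
from h import *
import pickle
delta([.4477,.006,.029],111.6)
p=arm.camera_params('wrist');im=arm.snapshot('wrist');pickle.dump(p,open('w6.pkl','wb'));cv2.imwrite('pics/w6.png',im)"
```

```text
clock: 30.02
tcp_pos: [0.4287, -0.2854, 0.1076]
tool_rot: [-0.001, 0.982, 0.191, -0.001]
contact_force: [-0.4, 0.0, 1.0]
finger_gap: 0.0853
gripper_force: 0.0
clock: 31.02
tcp_pos: [0.4472, 0.0086, 0.1674]
tool_rot: [-0.0, 0.981, 0.192, 0.0]
contact_force: [0.5, -0.6, -0.5]
finger_gap: 0.0851
gripper_force: 0.0
tcp [0.4472 0.0059 0.1673] shift cm [5.000e-02 1.000e-02 1.383e+01] turn 0.38854713873877245 j6 1.12 t 31.15
```

View pics/w6.png

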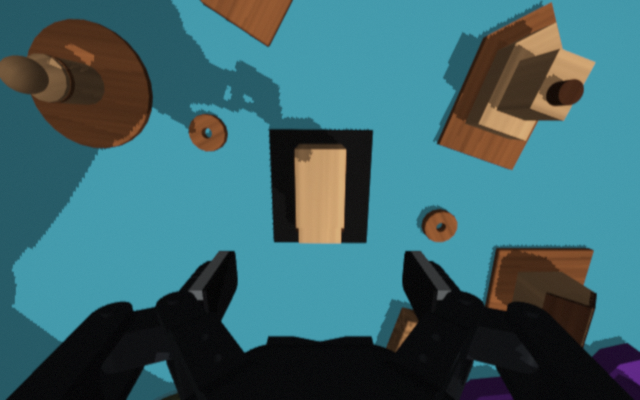

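The van stands straight on the mat (320,190) between the fingers, and the doll (70,80), tug (520,90) and house (545,300) stand on their boards. Grip the van.

```bash
python3 -m crank '[[8.5,0,0,4,0],[8.5,0,0,4,0],[8.5,0,0,4,0],[8.5,0,0,1.9,0],[8.5,0,0,0,0],[3.5,0,0,0,0],[3.5,0,0,0,0],[3.5,0,0,0,0]]' 30; python3 -m crank '[[3.5,0,0,0,0],[3.5,0,0,0,0],[3.5,0,0,0,0],[3.5,0,0,-0.5,0],[3.5,0,0,-2,0],[3.5,0,0,-4,0],[3.5,0,0,-4,0],[3.5,0,0,0,0]]'; python3 -m crank '[[3.5,0,0,0,10.5],[3.5,0,0,0,10.5],[3.5,0,0,0,10.5],[3.5,0,0,0,0]]';python3 -c "
from h import *
delta([.641,.128,.13],80.2)"
```

```text
clock: 32.2
tcp_pos: [0.4478, 0.0061, 0.0292]
tool_rot: [0.0, 0.982, 0.19, 0.001]
contact_force: [-1.7, -1.8, 7.1]
finger_gap: 0.0435
gripper_force: 31.2
clock: 33.2
tcp_pos: [0.4485, 0.0062, 0.1361]
tool_rot: [0.001, 0.982, 0.191, 0.003]
contact_force: [-0.2, -1.4, -1.7]
finger_gap: 0.0436
gripper_force: 31.1
clock: 33.7
tcp_pos: [0.4468, 0.0063, 0.1326]
tool_rot: [0.0, 0.997, -0.083, -0.001]
contact_force: [-0.2, -0.5, -1.4]
finger_gap: 0.0439
gripper_force: 30.9
tcp [0.4468 0.0063 0.1326] shift cm [ 17.15 -15.2    0.23] turn 0.3331949140837196 j6 1.67 t 33.7
```

```bash
python3 -m crank '[[3.5,4.3,-3.8,0,0.3],[3.5,4.3,-3.8,0,0],[3.5,4.3,-3.8,0,0],[3.5,4.2,-3.8,0,0],[3.5,0,0,0,0],[3.5,0,0,0,0]]'; python3 -c "
from h import *
delta([.6407,.128,.034],80.2)"
```

```text
clock: 34.45
tcp_pos: [0.6409, 0.1269, 0.1322]
tool_rot: [0.0, 0.996, -0.084, -0.001]
contact_force: [0.4, -0.5, -0.7]
finger_gap: 0.0438
gripper_force: 31.2
tcp [0.6409 0.1269 0.1322] shift cm [-0.02 -0.11  9.82] turn 0.14947992233732066 j6 1.88 t 34.45
```

```bash
python3 -m crank '[[3.5,0,-0.1,3,0.1],[3.5,0,0,3,0],[3.5,0,0,2,0],[3.5,0,0,1,0],[3.5,0,0,0.5,0],[3.5,0,0,0,0],[3.5,0,0,0,0]]'; python3 -c "
from h import *
delta([.6407,.128,.034],80.2)"
```

```text
clock: 35.33
tcp_pos: [0.6421, 0.1281, 0.0391]
tool_rot: [-0.0, 0.996, -0.087, 0.001]
contact_force: [0.3, -1.3, -2.0]
finger_gap: 0.0437
gripper_force: 31.2
tcp [0.6421 0.1281 0.0391] shift cm [-0.14  0.03  0.51] turn -0.12726691503104348 j6 1.89 t 35.33
```

```bash
python3 -m crank '[[3.5,-0.1,0,0.3,0],[3.5,0,0,0.2,0],[3.5,0,0,0,0],[5,0,0,0,0],[6,0,0,0,0],[8.5,0,0,0,0],[8.5,0,0,-4,0],[8.5,0,0,-5,0]]'; python3 -m crank '[[8.5,0,0,-5,0],[8.5,-3,0,-5,-9.8],[8.5,-6,0,-5,0],[8.5,-2,5,-3,0],[8.5,0,5,0,0],[8.5,0,0,0,0],[8.5,0,0,0,0],[8.5,0,0,0,0]]';python3 -c "
from h import *
import pickle
delta([.6407,.128,.034])
p=arm.camera_params('wrist');im=arm.snapshot('wrist');pickle.dump(p,open('w7.pkl','wb'));cv2.imwrite('pics/w7.png',im)"
```

```text
clock: 36.33
tcp_pos: [0.6402, 0.1281, 0.1233]
tool_rot: [0.0, 0.996, -0.087, -0.001]
contact_force: [0.1, 0.2, 0.5]
finger_gap: 0.0852
gripper_force: 0.0
clock: 37.33
tcp_pos: [0.543, 0.0345, 0.293]
tool_rot: [-0.0, 1.0, -0.001, -0.0]
contact_force: [-0.4, 0.8, 0.6]
finger_gap: 0.085
gripper_force: 0.0
tcp [0.543  0.0345 0.293 ] shift cm [ 9.78 -9.36 25.89] turn None j6 1.57 t 37.33
```

View pics/w7.png

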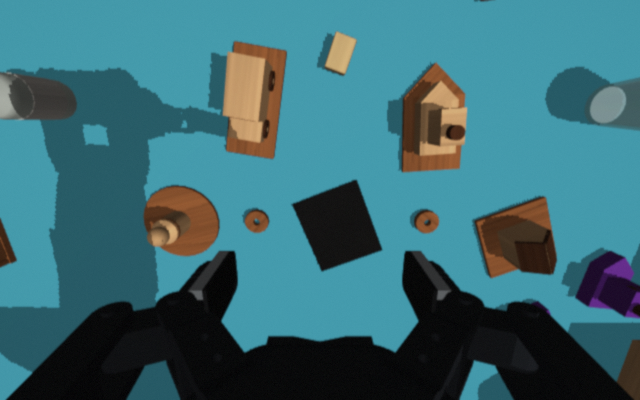

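All four toys stand on their own boards: van (250,95), tug (437,120), doll (165,230) and house (525,240). I'll take one enlarged look to check the centring.

```bash
python3 -c "
import cv2,numpy as np
I=cv2.imread('pics/w7.png');t=[cv2.resize(I[y:y+120,x:x+160],(400,300),interpolation=cv2.INTER_CUBIC) for x,y in((180,40),(360,55),(110,165),(450,175))]
cv2.imwrite('pics/z7.png',cv2.convertScaleAbs(np.vstack([np.hstack(t[:2]),np.hstack(t[2:])]),alpha=1.6,beta=20))"
```

```text
(no output)
```

View pics/z7.png

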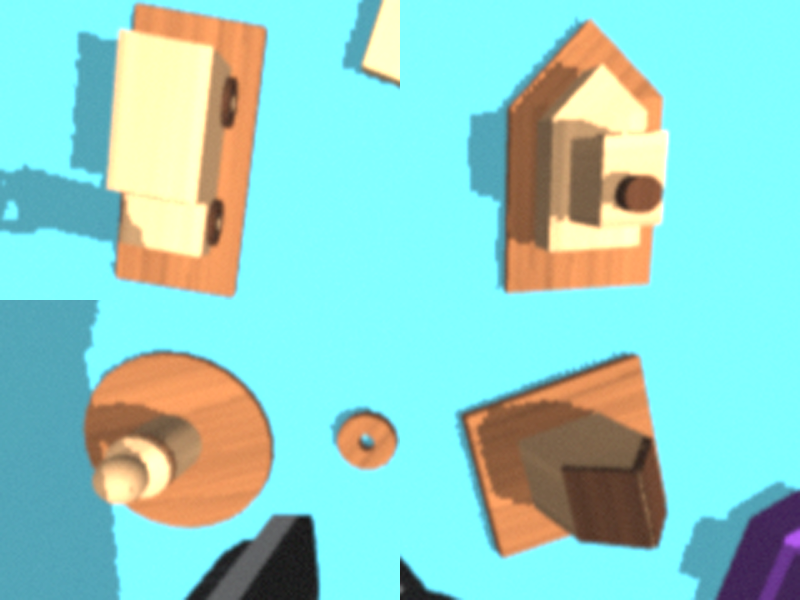

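```bash
python3 -c "
from h import *
import pickle
p=pickle.load(open('w7.pkl','rb'))
def W(o,l,z): return np.array([ray(p,(o[0]+a/2.5,o[1]+b/2.5),z)[:2] for a,b in l])
an=lambda v:np.degrees(np.arctan2(v[1],v[0])).round(1)
def rel(n,c,a,b,ab):
    d=(c-b)*1000; r=np.radians(ab); print(n,c.round(4),'board',b.round(4),'off mm in board axes',(np.array([[np.cos(r),np.sin(r)],[-np.sin(r),np.cos(r)]])@d).round(1),'yaw',a,'board',ab)
v=W((180,40),[(120,30),(213,47),(197,203),(107,187)],.07);b=W((180,40),[(137,5),(267,27),(236,296),(117,277)],.008)
ax=v[0]+v[1]-v[2]-v[3];rel('van',v.mean(0)-.014*ax/np.linalg.norm(ax),an(ax),b.mean(0),an(b[0]+b[1]-b[2]-b[3]))
h=W((360,55),[(200,66),(149,250),(240,248)],.034);b=W((360,55),[(192,20),(107,292),(252,284)],.008);s=(h[1]+h[2])/2;sb=(b[1]+b[2])/2
rel('tug',(h[0]+s)/2,an(h[0]-s),(b[0]+sb)/2,an(b[0]-sb))
d1=W((110,165),[(118,178)],.068)[0];d2=W((110,165),[(143,167)],.052)[0]
k=W((110,165),[(175,52),(86,130),(273,150),(190,227),(245,85),(240,205)],.008)
from scipy.optimize import least_squares
c=least_squares(lambda q:np.linalg.norm(k-q,axis=1)-.06,k.mean(0)).x
rel('doll head',d1,0,c,0);rel('doll shoulder',d2,0,c,0)
r=W((450,175),[(237,170),(255,248)],.077);b=W((450,175),[(60,114),(238,55),(102,256)],.008)
rel('house',r.mean(0),an(r[0]-r[1]),(b[1]+b[2])/2,an(b[0]-b[2]))
"
```

```text
van [0.6395 0.1291] board [0.6389 0.1268] off mm in board axes [0.3 2.3] yaw -10.1 board -9.4
tug [ 0.6165 -0.1262] board [ 0.6164 -0.1299] off mm in board axes [0.3 3.7] yaw 4.9 board 3.6
doll head [0.4603 0.2632] board [0.4604 0.2577] off mm in board axes [-0.1  5.6] yaw 0 board 0
doll shoulder [0.4604 0.2575] board [0.4604 0.2577] off mm in board axes [-0.1 -0.2] yaw 0 board 0
house [ 0.429  -0.2841] board [ 0.4289 -0.2859] off mm in board axes [0.8 1.7] yaw 23.5 board 23.3
```

```bash
python3 -c "
from plant import arm
print(arm.sign_off())"
```

```text
the job is handed in; nothing more can be done
None
```

The job is handed in: all four toys stand upright on their own boards, about 2 mm off centre at most by my last camera check (tug and doll less certain, up to 4–6 mm), with van and tug lined up to about 1°, the bottle not touched, and about 37 s used.

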